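# Fit the hopper carrier to its stand on the cake stall

### The job

The hopper carrier has been washed: put it back on the batter stand. Slide its hub down over the spigot, gently, past the two sprung balls until it clicks and sits fully home on the shoulder with both balls sprung out above it, and leave the ring straight above the drip cup. Do not force it, and leave the cup and everything else on the counter where they are.

Things in the scene. Friction and masses are not known exactly. Their poses are not given: they have to be found in the camera images.
- hub (a point): Centre of the hopper carrier's hub: upright aluminium tube, outside diameter 34, height 56, bore 22.4 right through, with a finger flange of diameter 54 round it, the flange's top 27 above the hub's underside. Starts standing on the counter, this point 28 above it. z: hub axis, up. x: along the arm. Take its neck (29 tall, above the flange) from above, fingers closing along y. Carrier 0.19 kg.
- ring (a point): Centre of the carrier's flat ring (the hopper will hang in it), 105 along x from the hub's axis, 4 above the hub's underside; inside diameter 72, outside 84, 8 thick. The arm, 14 wide, 8 thick, flush with the hub's underside, joins ring and hub; a thin web on it, 21 high, lies within 36 of the axis. Balance point 23 from the hub's axis.
- stand: Batter stand, fixed. Origin: centre of the underside of its round foot (diameter 120); z up along the column. Socket diameter 52 up to 66; in it a column of diameter 34 ending in a flat shoulder; on that a polished spigot of diameter 20, 77 tall, top rounded over the last 8. The column is clamped at a new height each time: shoulder 94 to 139 above the counter, not reported, to be felt for.
- ball_a (a joint): How far one ball is pressed into the spigot, in m: 0 sprung out, 0.0036 fully in, about 0.001 to 0.003 with the hub round it. Two sprung balls, diameter 10, stand 3 out of the spigot on opposite sides (stand's y and -y), centres 61.8 above the shoulder, so they click out just over the hub's top when it is home on the shoulder.
- ball_b (a joint): The same for the opposite ball. To ride over the balls the hub must be pressed down with roughly 8 to 14 N; it then slides on with a few N (it hardly drops by its own weight) for about 60 mm; over the last 4 mm the balls spring out and draw it down against the shoulder. A push of more than 30 N damages the stand.
- cup: The steel drip cup, loose, standing on the counter beside the stand's foot, its centre about 105 from the column's axis; diameter 66 at the rim, 52 tall. Origin at the centre of its underside.
- funnel: Bystander: steel batter funnel standing upside down on its rim, rim diameter 104, 140 tall; origin at the centre underneath.
- turner: Bystander: a turner (spatula), 210 long, lying on the counter near the robot.
- brush: Bystander: an oiling brush, 170 long, lying on the counter near the robot.
- spoon: Bystander: a steel spoon, 170 long, lying on the far side of the counter.
- bags: Bystander: stack of brown paper bags, 200 x 120 x 25 tall, on the right.
- oil: Bystander: oil bottle, diameter 56, 170 tall, on the right.
- paste: Bystander: lidded jar of bean paste, diameter 90, 85 tall, on the left.
Things that resemble listed ones, but are neither listed nor needed, are in the scene too. Leave any brown or pink look-alike of the stand alone. Of the things shaped like the part that bears hub, the aluminium one is meant.

How it is judged:
At the end, for the whole second after the job is handed in: The hub is on the spigot (axis within 4 mm, tilt under 0.08 rad), below the balls (hub centre less than 172 mm above the counter), with both balls sprung out above it (pressed in less than 1 mm), and the ring's centre lies within 22 mm of the drip cup's centre seen from above (horizontal distance between hub and stand below 0.004 m and z of hub in the frame of stand below 0.172 m and angle between hub's own z axis and vertical below 0.08 rad and value of joint each of ball_a, ball_b below 0.001 m and horizontal distance between ring and cup below 0.022 m); the robot touches nothing.
It fails at once if the carrier is pressed on the stand with more than 30 N (contact force between carrier and stand above 30 N).
It fails at once if the robot bears on the stand with more than 30 N (contact force between any of the fingers, the arm and stand above 30 N).
It fails at once if the drip cup or a bystander is shifted by more than 20 mm (distance of any of cup, funnel, turner, brush, spoon, bags, oil, paste from where it was at the start of the episode above 0.02 m).
It also fails if it takes over 48 s, if anything falls off the work surface, if the arm or the gripper's body presses on something with over 40 N, if the wrist force passes 120 N, or if a joint passes its speed limit or range.

### The arm

A 7-joint arm with a two-finger parallel gripper is mounted at the origin on the work surface. World frame = base frame: x ahead of the robot, y to its left, z up, the work surface at z = 0. Lengths are in m, angles in rad, forces in N, time in s.
With the tool pointing down it reaches from about 0.4 to 0.85 m from the base axis. Payload 10.4 kg.
Tool frame: the origin (TCP) lies between the finger pads; the fingertips stand robot.tips_ahead ahead of it and the grasp point (between the pads) lies 8 mm behind it (robot.tips_ahead is the distance from the TCP to the fingertips, in m); z points along the fingers, y is the direction in which the jaws open and shut (so a half turn about z gives the same grasp; the last joint's range is limited). The gripper opens to 87 mm and grips with 3 to 60 N. Pads are 19 mm wide; open, the fingers measure 117 mm over their backs; the gripper's body (75 mm by 190 mm) begins 51 mm behind the grasp point.
Start: joints at [1.308, 0.332, -0.065, 1.46, 0.022, 1.35, -0.088], TCP at [0.148, -0.607, 0.198] pointing down, gripper open.
Joint ranges: [-2.6, 2.6], [-0.5, 2.12], [-1.47, 1.34], [0.16, 2.42], [-1.27, 4.41], [0.06, 2.06], [-2.6, 2.6]. Speed limits (rad/s): [2.22, 2.22, 2.79, 2.79, 3.14, 3.14, 3.14].

### API

Orientations are given as a unit quaternion [x, y, z, w].
In Python, from cell import robot gives the robot as it stands.
- The arm moves only by the shell command python3 -m handwheel 'ROWS'. ROWS is JSON, a list of rows, each a list of 3 entries, a list of its own where there are three numbers: the shift along the tool's x, y, z normalised to -1 to 1, where 1 is 0.02 m, then the turn, a rotation vector about the tool's x, y, z normalised to -1 to 1, where 1 is 5 degrees, then the closure, from -1 (fully open) to 1 (shut). A call has 1 to 10 rows; each row shifts and turns the commanded pose from where the row before left it, along the tool's axes as they then stand; what a row does not reach is not made up. A row lasts 1/10 s, in which the tool goes at most 50 mm and 8.59 degrees, less where a joint would pass 70% of its speed; a pose out of reach is approached as far as the arm can. A call with a number of a shift or a turn outside -1 to 1 is refused whole. A call with a gripper value outside its range is refused whole. The fingers move at their own pace and stop on an object; the grip force is fixed at half the most. Time passes only in rows, so rows that do not move let the fingers close. It gives the time, the measured TCP pose, the force and the opening at its end, in the units of the state.
- robot.sense(): the state, without advancing time (a new reading comes with each control period).
- robot.read_camera(name): name is "scene" or "top" or "wrist"; returns the picture (384x512x3 uint8, red, green, blue); there is no depth.
- robot.camera_info(name): a dict with "fx", "fy", "cx", "cy" (pixels), "R" (3x3) and "t" (3): a world point X has camera coordinates R X + t. Camera axes: x right, y down, z forward; pixel columns grow to the right and rows downward; lengths in m; the calibration is good to about 2 mm. A picture is of the moment at which its call begins: read the wrist's pose just before it. camera_info takes no time and is no camera call; for the wrist camera it gives the pose at the moment of the call.
- robot.sign_off(): hands the job in, once; it reports no verdict.
The state is a dict: "time": time; "joints": joint angles; "qd": joint speeds; "tau": joint torques, N m; "ee_pos": TCP position; "tool_rot": TCP orientation; "wrist_force": force on the tool from outside, world axes, zero at the start; "wrist_torque": the same for the moment, N m; "gripper_width": finger opening in m.
Only numpy, scipy, OpenCV 4.12 (cv2) and the standard library are available. Lean on these libraries where they do the work, as an engineer would, in place of code of your own. Each camera call takes 0.05 s, during which the arm holds its last target.

## Working session

There is one attempt and no reset: what is moved stays moved. The work goes in short steps, Python scripts to look and compute and a shell command to move; the robot and the scene stay as the last step left them, time stands still between calls to the robot, and variables do not carry over. Pictures are saved under pics/ and viewed, and the job is handed in when it is done.

```bash
ls; mkdir -p pics; python3 - <<'E'
from cell import robot
import cv2
s=robot.sense(); print({k:(v if not hasattr(v,'tolist') else [round(float(x),4) for x in v] if getattr(v,'ndim',0) else v) for k,v in s.items()}); print(robot.tips_ahead)
for n in ["scene","top","wrist"]:
    i=robot.camera_info(n); print(n,i)
    cv2.imwrite(f"pics/{n}0.png",robot.read_camera(n)[:,:,::-1])
E
```

```text
pics
{'time': 0.0, 'joints': [1.3084, 0.3329, -0.0647, 1.4609, 0.0216, 1.3499, -0.0885], 'qd': [0.0004, -0.0016, -0.0002, 0.0002, 0.0003, -0.0006, 0.0015], 'tau': [-0.0004, -62.3262, 0.0241, -38.9894, -0.0615, 0.0398, 0.0001], 'ee_pos': [0.1483, -0.6067, 0.1972], 'tool_rot': [0.9928, 0.1196, -0.0001, -0.0007], 'wrist_force': [0.2423, -0.525, -0.0739], 'wrist_torque': [-0.0384, -0.0027, 0.0115], 'gripper_width': 0.08716575240623883}
0.011
scene {'fx': 348.25070069765883, 'fy': 348.25070069765883, 'cx': 249.4462028452986, 'cy': 194.2698947073851, 'R': array([[-0.50786274,  0.8614336 , -0.00275546],
       [ 0.71891632,  0.42207435, -0.55227943],
       [-0.47458905, -0.28246308, -0.83365451]]), 't': array([ 0.38698489, -0.20952615,  1.53954987])}
top {'fx': 405.859286328389, 'fy': 405.859286328389, 'cx': 262.89772566649884, 'cy': 190.46707070369533, 'R': array([[ 0.00510056, -0.99997201, -0.00547316],
       [-0.99682037, -0.00464911, -0.07954578],
       [ 0.07951811,  0.00586148, -0.99681619]]), 't': array([-0.12298427,  0.47087828,  1.43787316])}
wrist {'fx': 266.67456189294825, 'fy': 266.67456189294825, 'cx': 256.2594369585633, 'cy': 191.15621131735034, 'R': array([[ 0.23835892, -0.97117561, -0.00172036],
       [-0.93488116, -0.22993009,  0.27042441],
       [-0.26302516, -0.06284974, -0.96273967]]), 't': array([-0.62281024, -0.0335887 ,  0.39065207])}
```

View pics/scene0.png

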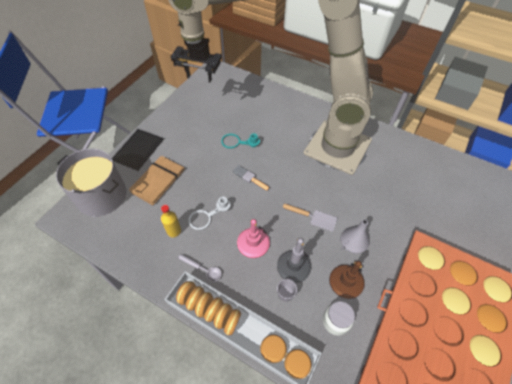

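View pics/top0.png

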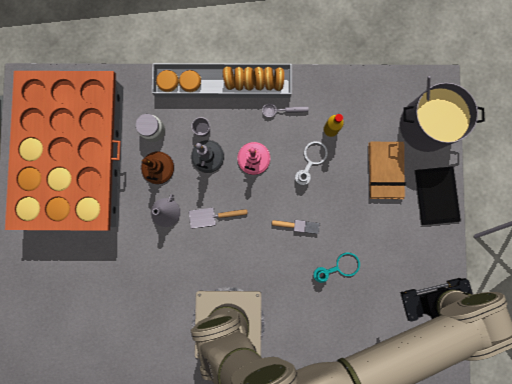

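View pics/wrist0.png

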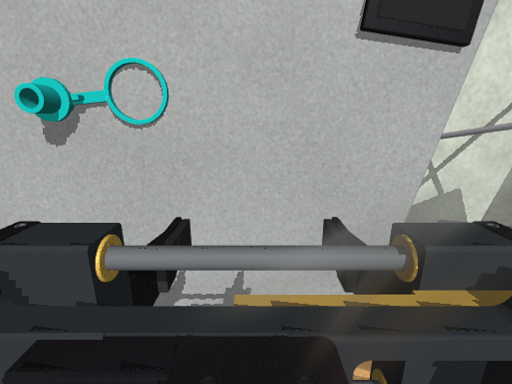

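Could be taken for the carrier: the aluminium one (top view hub (303,178), ring (316,153)) and the teal one (hub (321,274)). Could be taken for the stand: grey (208,155), pink (254,158), brown (157,166). By the description I choose the aluminium carrier and the grey stand; the cup is at (201,127). Next, a close crop to check.

```bash
python3 - <<'E'
import cv2,numpy as np
t=cv2.imread("pics/top0.png"); s=cv2.imread("pics/scene0.png")
a=cv2.resize(t[110:200,130:345],None,fx=3.7,fy=3.7,interpolation=cv2.INTER_CUBIC)
cv2.imwrite("pics/topcrop.png",a[:, :800])
b=cv2.resize(s[185:310,180:370],None,fx=4.2,fy=4.2,interpolation=cv2.INTER_CUBIC)
cv2.imwrite("pics/scenecrop.png",b)
E
```

```text
(no output)
```

View pics/topcrop.png

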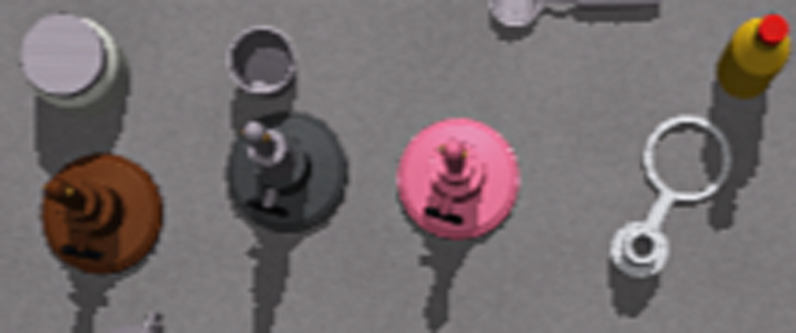

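View pics/scenecrop.png

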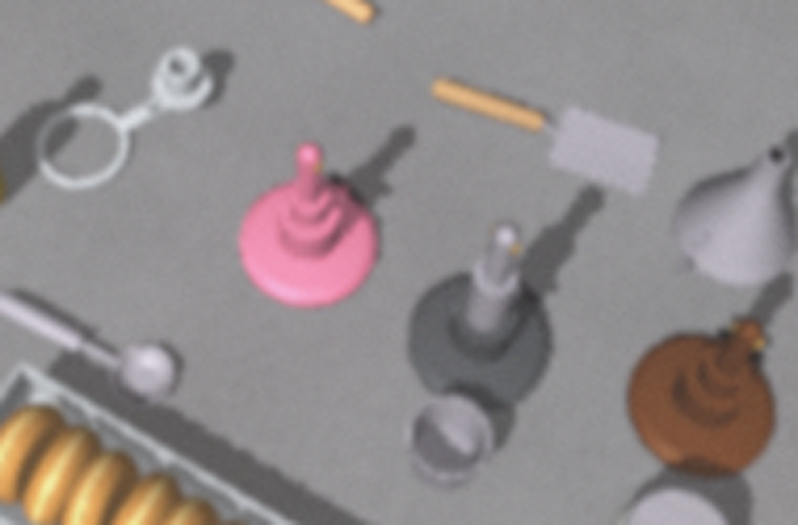

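The crops confirm it. The aluminium carrier stands upright (hub about (303,177), ring (316,153)) with its arm joining them, and the grey stand has a polished spigot with orange balls. The cup is on the stand's far side at about (201,127). Now I'll measure them.

```bash
cat > h.py <<'E'
import numpy as np, cv2
from cell import robot
def cast(info,u,v,z):
    R=np.array(info["R"]);t=np.array(info["t"]);C=-R.T@t
    d=R.T@np.array([(u-info["cx"])/info["fx"],(v-info["cy"])/info["fy"],1.]); return C+d*(z-C[2])/d[2]
def proj(info,X):
    c=np.array(info["R"])@np.array(X)+np.array(info["t"]); return np.array([info["fx"]*c[0]/c[2]+info["cx"],info["fy"]*c[1]/c[2]+info["cy"]])
def fitcirc(P):
    A=np.c_[2*P[:,:2],np.ones(len(P))];b=(P[:,:2]**2).sum(1);x=np.linalg.lstsq(A,b,rcond=None)[0]
    return x[:2],np.sqrt(x[2]+x[0]**2+x[1]**2)
E
python3 - <<'E'
from h import *
i=robot.camera_info("top"); im=cv2.imread("pics/top0.png"); hsv=cv2.cvtColor(im,cv2.COLOR_BGR2HSV)
# carrier mask
m=((hsv[:,:,2]>150)&(hsv[:,:,1]<50)).astype(np.uint8)*255
sub=np.zeros_like(m); sub[138:190,290:330]=m[138:190,290:330]
cs,h=cv2.findContours(sub,cv2.RETR_CCOMP,cv2.CHAIN_APPROX_NONE)
for c,hh in zip(cs,h[0]):
    if len(c)<8: continue
    pts=c[:,0]; print("contour",len(c),cv2.boundingRect(c),hh[3])
    if hh[3]>=0:
        for z in (.008,.056):
            P=np.array([cast(i,u,v,z) for u,v in pts]); print(z,fitcirc(P))
# flange: outer contour pts at lower hub
P=[]
c=max(cs,key=len)[:,0]
print("outer near hub"); 
fl=np.array([cast(i,u,v,.027) for u,v in c if v>=177]); print(fitcirc(fl))
# foot: dark
g=cv2.cvtColor(im,cv2.COLOR_BGR2GRAY)
print("hub rows");
print(g[140:172:2,188:226:2]); print(im[165,218],im[150,235],im[185,202])
E
```

```text
contour 145 (295, 141, 29, 43) -1
contour 20 (300, 172, 8, 9) 0
0.008 (array([ 0.52556172, -0.26681618]), np.float64(0.013327480126301985))
0.056 (array([ 0.51998423, -0.26229889]), np.float64(0.012889939296086476))
outer near hub
(array([ 0.5206468 , -0.26376763]), np.float64(0.0218702516523421))
hub rows
[[118 124  92  63  67  68  67  65  48  40  65  93  99 125 127 126 129 130
  123]
 [122 125  95  67  64  67  32  28  33  40  82  87  75  73  88 124 128 127
  127]
 [120 125  98  62 119 172 125  53  69  79  81  83  84  82  72  85 126 125
  127]
 [118 122 123  62  88 112  92  98 159 107  83  85  86  83  84  73  79 124
  123]
 [121 123 107  64  61  52  43  38  88 132  71  66  84  84  82  82  69 116
  127]
 [122 123  93  64  82 117  41  37  87 145  61  76  80  83  79  81  73  81
  128]
 [123 127  64  67  68 103  78  61 143  92  38  73  49  73  77  75  75  64
  115]
 [126 128  59  67  67  67  66  85  58  36  36  68  47  57  73  75  75  57
  102]
 [125 111  53  67  66  71  54  39  40  40  41  77  29  58  76  76  76  58
  108]
 [127 108  50  67  66  67  38  39  40  40  43  53  16  68  73  72  73  53
   97]
 [125 132  53  64  66  67  37  28  39  35  22  15  32  72  72  73  66  60
  115]
 [124 127  54  58  68  66  38  75  60  17  23  39  43  72  70  70  56  42
  124]
 [125 126  93  50  44  23  25  91  52  43  42  42  43  70  72  61  47  58
  123]
 [124 123  99  61  44  30   9  20   5  14  42  42  62  74  62  46  46 122
  122]
 [123 124 126  73  55  35  36  40  36  19  39  41  59  52  43  39 104 123
  123]
 [126 127 125 129  97  59  35  32  33  34  33  33  37  37  51  69 123 121
  121]]
[54 51 50] [123 122 124] [65 64 65]
```

```bash
python3 - <<'E'
from h import *
i=robot.camera_info("top"); im=cv2.imread("pics/top0.png"); hsv=cv2.cvtColor(im,cv2.COLOR_BGR2HSV)
m=((hsv[:,:,2]>150)&(hsv[:,:,1]<50)).astype(np.uint8)*255
sub=np.zeros_like(m); sub[138:190,290:330]=m[138:190,290:330]
cs,h=cv2.findContours(sub,cv2.RETR_EXTERNAL,cv2.CHAIN_APPROX_NONE); c=max(cs,key=len)[:,0]
P=np.array([cast(i,u,v,.006) for u,v in c if v<160]); ctr,r=fitcirc(P)
d=np.linalg.norm(P[:,:2]-ctr,axis=1);P=P[(abs(d-r)<.006)];print("ring mix",fitcirc(P))
# triangulate spigot top
si=robot.camera_info("scene")
def tri(a,b):
    Ms=[];
    for inf,p in((i,a),(si,b)):
        Pm=np.array([[inf["fx"],0,inf["cx"]],[0,inf["fy"],inf["cy"]],[0,0,1]])@np.c_[inf["R"],inf["t"]]; Ms.append(Pm)
    X=cv2.triangulatePoints(Ms[0],Ms[1],np.array(a,float).reshape(2,1),np.array(b,float).reshape(2,1))[:,0]; return X[:3]/X[3]
X=tri((198.6,145),(300.5,240)); print("spigot top",X,proj(i,X),proj(si,X))
# cup rim by circle at z .052
print("cup",cast(i,201,127,.052),"foot",cast(i,207.5,156.5,.01))
print("foot scene",cast(si,294.5,265.5,.01), "cup scene rim",cast(si,288,286.5,.052))
E
```

```text
ring mix (array([ 0.6156722 , -0.30971619]), np.float64(0.0374109918763575))
spigot top [0.59811573 0.08208786 0.21091536] [198.25738354 145.13188181] [299.98824255 239.95921375]
cup [0.69394827 0.10016393 0.052     ] foot [0.59510067 0.08142465 0.01      ]
foot scene [0.59660723 0.08630766 0.01      ] cup scene rim [0.68997269 0.10413106 0.052     ]
```

```bash
cat >> h.py <<'E'
from scipy.spatial.transform import Rotation as Rot
def st(s=None):
    s=s or robot.sense(); R=Rot.from_quat(s["tool_rot"]).as_matrix(); return np.array(s["ee_pos"]),R,s
def go(target,heading=None):
    p,R,s=st(); h=np.degrees(np.arctan2(R[1,0],R[0,0]))
    print("t",round(s["time"],2),"p",p.round(4),"head",round(h,2),"tilt",R[:,2].round(4),"F",np.round(s["wrist_force"],1),"w",round(s["gripper_width"],4),"q7",round(s["joints"][6],2))
    if heading is not None:
        print(" turn z units",round((h-heading)/5,3)); R=Rot.from_euler("z",heading,degrees=True).as_matrix()@np.diag([1,-1,-1])
    print(" shift units (after turn)",(R.T@(np.array(target)-p)/.02).round(3))
E
python3 - <<'E'
from h import *
go([.52,-.263,.16],-26)
i=robot.camera_info("wrist"); p,R,s=st(); C=-i["R"].T@i["t"]; print("cam in tool",R.T@(C-p), "axis in tool",R.T@i["R"][2])
E
python3 -m handwheel '[[[0,0,0],[0,0,1],-1],[[0,0,0],[0,0,1],-1],[[0,0,0],[0,0,1],-1],[[0,0,0],[0,0,1],-1],[[0,0,0],[0,0,1],-1],[[0,0,0],[0,0,1],-1],[[0,0,0],[0,0,1],-1],[[0,0,0],[0,0,0.95],-1]]'
```

```text
t 0.15 p [ 0.1483 -0.6068  0.1975] head 13.74 tilt [-3.e-04  1.e-03 -1.e+00] F [-1.1 -0.5 -0. ] w 0.0869 q7 -0.09
 turn z units 7.947
 shift units (after turn) [  9.167 -23.598   1.873]
cam in tool [ 0.07387316 -0.00145925 -0.18677211] axis in tool [-2.70333301e-01 -1.61254221e-04  9.62766784e-01]
time: 0.95
ee_pos: [0.1485, -0.6069, 0.1977]
tool_rot: [0.974, -0.227, -0.0, -0.0]
wrist_force: [-0.0, -0.5, 0.0]
gripper_width: 0.0873
```

```bash
python3 -m handwheel '[[[0.2,-1,0],[0,0,0],-1],[[0.2,-1,0],[0,0,0],-1],[[0.2,-1,0],[0,0,0],-1],[[0.2,-1,0],[0,0,0],-1],[[0.2,-1,0],[0,0,0],-1],[[0.2,-1,0],[0,0,0],-1],[[0.2,-1,0],[0,0,0],-1],[[0.2,-1,0],[0,0,0],-1],[[0.2,-1,0],[0,0,0],-1],[[0.2,-1,0],[0,0,0],-1]]'
python3 -m handwheel '[[[0.2,-1,0],[0,0,0],-1],[[0.2,-1,0],[0,0,0],-1],[[0.2,-1,0],[0,0,0],-1],[[0.2,-1,0],[0,0,0],-1],[[0.2,-1,0],[0,0,0],-1],[[0.2,-1,0],[0,0,0],-1],[[0.2,-1,0],[0,0,0],-1],[[0.2,-1,0],[0,0,0],-1],[[0.2,-1,0],[0,0,0],-1],[[0.2,-1,0],[0,0,0],-1]]'
python3 -m handwheel '[[[0,-1,0],[0,0,0],-1],[[0,-1,0],[0,0,0],-1],[[0,-1,0],[0,0,0],-1],[[0,-0.6,0],[0,0,0],-1],[[0,0,0],[0,0,0],-1],[[0,0,0],[0,0,0],-1]]'
python3 - <<'E'
from h import *
import pickle
go([.52,-.263,.16],-26)
s=robot.sense();i=robot.camera_info("wrist");im=robot.read_camera("wrist")[:,:,::-1]
cv2.imwrite("pics/w1.png",im); pickle.dump(i,open("w1.pkl","wb"))
E
```

```text
time: 1.95
ee_pos: [0.2725, -0.4441, 0.1979]
tool_rot: [0.974, -0.225, -0.0, -0.0]
wrist_force: [0.1, 0.0, 0.3]
gripper_width: 0.0869
time: 2.95
ee_pos: [0.3961, -0.282, 0.1979]
tool_rot: [0.974, -0.225, -0.0, 0.0]
wrist_force: [0.9, -0.5, 0.1]
gripper_width: 0.0869
time: 3.55
ee_pos: [0.427, -0.2187, 0.198]
tool_rot: [0.974, -0.225, -0.0, 0.0]
wrist_force: [-1.0, -0.0, 0.2]
gripper_width: 0.0869
t 3.55 p [ 0.427  -0.2187  0.198 ] head -26.03 tilt [-2.e-04 -3.e-04 -1.e+00] F [-1.  -0.   0.2] w 0.0869 q7 -1.66
 turn z units -0.006
 shift units (after turn) [ 5.15  -0.049  1.898]
```

View pics/w1.png

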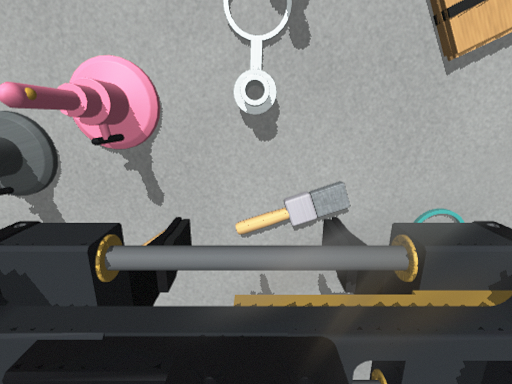

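The wrist view shows the aluminium hub with its bore at (255,91), the arm running straight up at about (256,55) to the ring at (257,8, partly cut off), and the pink stand at left.

```bash
python3 - <<'E'
from h import *
import pickle
i=pickle.load(open("w1.pkl","rb")); im=cv2.imread("pics/w1.png"); hsv=cv2.cvtColor(im,cv2.COLOR_BGR2HSV)
m=((hsv[:,:,2]>195)&(hsv[:,:,1]<40)).astype(np.uint8)*255
sub=np.zeros_like(m); sub[:125,210:305]=m[:125,210:305]
cv2.imwrite("pics/w1m.png",np.hstack([cv2.resize(sub[:125,210:305],None,fx=4,fy=4),cv2.resize(cv2.cvtColor(im,cv2.COLOR_BGR2GRAY)[:125,210:305],None,fx=4,fy=4)]))
cs,h=cv2.findContours(sub,cv2.RETR_CCOMP,cv2.CHAIN_APPROX_NONE)
for c,hh in zip(cs,h[0]):
    if len(c)<15: continue
    print("contour",len(c),cv2.boundingRect(c),hh[3])
    if hh[3]>=0:
        P=np.array([cast(i,u,v,.056) for u,v in c[:,0]]); print(fitcirc(P), "bore")
c=max(cs,key=len)[:,0]
def rob(P):
    for k in range(6):
        ctr,r=fitcirc(P); d=abs(np.linalg.norm(P[:,:2]-ctr,axis=1)-r); P=P[d<max(.0015,np.percentile(d,85))] if k<5 else P
    return ctr,r,len(P)
print("flange",rob(np.array([cast(i,u,v,.027) for u,v in c if v>72])))
rp=[(u,v) for u,v in c if 0<v<33 and u>211]
for z in(.008,.0): 
  P=np.array([cast(i,u,v,z) for u,v in rp]); print("ring pts",len(P))
  # two circles: split by radius from rough centre
  c0=np.array([.6157,-.3097]); d=np.linalg.norm(P[:,:2]-c0,axis=1)
  for lo,hi in((0,.039),(.039,.06)):
    Q=P[(d>=lo)&(d<hi)]; 
    if len(Q)>10: print(lo,rob(Q))
# arm edges mid
for v in (45,50,55,60): 
    xs=np.where(sub[v])[0]; print(v,xs.min()+0,xs.max(),cast(i,(xs.min()+xs.max())/2,v,.008)[:2])
E
```

```text
contour 360 (223, 0, 65, 112) -1
contour 60 (244, 79, 22, 22) 0
(array([ 0.52055773, -0.26089653]), np.float64(0.011743397266861738)) bore
flange (array([ 0.52087885, -0.26100259]), np.float64(0.026296175809723474), 73)
ring pts 115
0 (array([ 0.61411802, -0.31009345]), np.float64(0.03666468278668399), 61)
0.039 (array([ 0.61364438, -0.30970788]), np.float64(0.041233207052451856), 49)
ring pts 115
0 (array([ 0.61668848, -0.31138356]), np.float64(0.0374432787515444), 61)
0.039 (array([ 0.61620478, -0.3109898 ]), np.float64(0.04210881829983026), 49)
45 251 261 [ 0.57143928 -0.28777379]
50 250 261 [ 0.56655107 -0.28467937]
55 250 261 [ 0.56133693 -0.28213337]
60 250 261 [ 0.55607456 -0.27956382]
```

View pics/w1m.png

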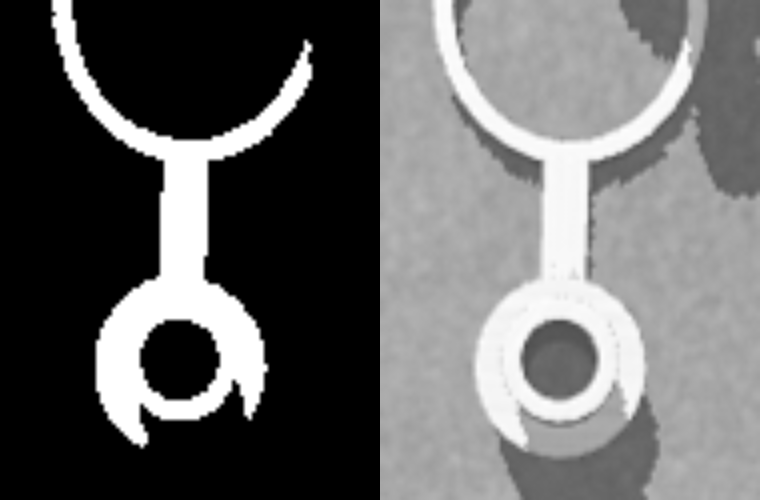

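```bash
python3 -m handwheel '[[[0,0,0],[0,0,0.31],-1],[[0,0,0],[0,0,0],-1]]'
python3 - <<'E'
from h import *
go([.5207,-.2610,.041],-27.6)
E
```

```text
time: 3.8
ee_pos: [0.427, -0.2187, 0.198]
tool_rot: [0.971, -0.24, -0.0, 0.0]
wrist_force: [0.2, -0.8, -0.0]
gripper_width: 0.0871
t 3.8 p [ 0.427  -0.2187  0.198 ] head -27.72 tilt [-1.e-04 -1.e-04 -1.e+00] F [ 0.2 -0.8 -0. ] w 0.0871 q7 -1.68
 turn z units -0.025
 shift units (after turn) [ 5.13  -0.298  7.851]
```

```bash
python3 -m handwheel '[[[1,-0.1,0],[0,0,0],-1],[[1,-0.1,0],[0,0,0],-1],[[1,-0.1,0],[0,0,0],-1],[[1,0,0.5],[0,0,0],-1],[[1,0,0.7],[0,0,0],-1],[[0.13,0,1],[0,0,0],-1],[[0,0,1],[0,0,0],-1],[[0,0,1],[0,0,0],-1],[[0,0,0.5],[0,0,0],-1],[[0,0,0],[0,0,0],-1]]'
python3 - <<'E'
from h import *
go([.5207,-.2610,.041],-27.6)
E
```

```text
time: 4.8
ee_pos: [0.5201, -0.2602, 0.1028]
tool_rot: [0.971, -0.238, -0.001, -0.0]
wrist_force: [0.1, -0.7, 0.2]
gripper_width: 0.0872
t 4.8 p [ 0.5201 -0.2602  0.1028] head -27.59 tilt [-2.2e-03  9.0e-04 -1.0e+00] F [ 0.1 -0.7  0.2] w 0.0872 q7 -1.76
 turn z units 0.003
 shift units (after turn) [0.045 0.023 3.088]
```

```bash
python3 -m handwheel '[[[0,0,1],[0,0,0],-1],[[0,0,1],[0,0,0],-1],[[0,0,0.8],[0,0,0],-1],[[0,0,0.2],[0,0,0],-1],[[0,0,0],[0,0,0],-1]]'
python3 - <<'E'
from h import *
go([.5207,-.2610,.041],-27.6)
cv2.imwrite("pics/w2.png",robot.read_camera("wrist")[:,:,::-1])
E
```

```text
time: 5.3
ee_pos: [0.5211, -0.2602, 0.0442]
tool_rot: [0.971, -0.238, -0.0, -0.0]
wrist_force: [0.7, 0.4, 0.0]
gripper_width: 0.0869
t 5.3 p [ 0.5211 -0.2602  0.0442] head -27.56 tilt [-2.e-04  1.e-04 -1.e+00] F [0.7 0.4 0. ] w 0.0869 q7 -1.78
 turn z units 0.007
 shift units (after turn) [0.    0.044 0.158]
```

View pics/w2.png

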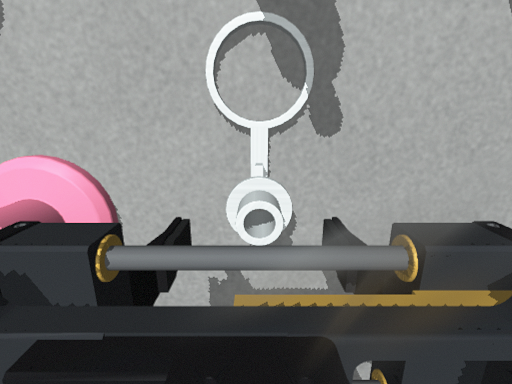

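The hub sits between the open fingers at (262,225) and the ring is straight ahead at (260,70). Next I'll go down the last 3 mm and close.

```bash
python3 -m handwheel '[[[0,0.04,0.15],[0,0,0],-1],[[0,0,0],[0,0,0],-0.3],[[0,0,0],[0,0,0],0.2],[[0,0,0],[0,0,0],0.6],[[0,0,0],[0,0,0],1],[[0,0,0],[0,0,0],1],[[0,0,0],[0,0,0],1],[[0,0,0],[0,0,0],1]]'
python3 - <<'E'
from h import *
go([.5207,-.2610,.041],-27.6)
E
```

```text
time: 6.15
ee_pos: [0.5207, -0.2609, 0.0411]
tool_rot: [0.971, -0.238, 0.0, 0.0]
wrist_force: [-0.1, -0.3, -0.2]
gripper_width: 0.0387
t 6.15 p [ 0.5207 -0.2609  0.0411] head -27.56 tilt [ 1.e-04 -1.e-04 -1.e+00] F [-0.1 -0.3 -0.2] w 0.0387 q7 -1.78
 turn z units 0.008
 shift units (after turn) [0.    0.005 0.004]
```

```bash
python3 -m handwheel '[[[0,0,0],[0,0,0],1],[[0,0,0],[0,0,0],1],[[0,0,0],[0,0,0],1],[[0,0,-0.3],[0,0,0],1],[[0,0,-0.6],[0,0,0],1],[[0,0,-1],[0,0,0],1],[[0,0,-1],[0,0,0],1],[[0,0,-1],[0,0,0],1],[[0,0,-1],[0,0,0],1],[[0,0,-1],[0,0,0],1]]'
python3 -m handwheel '[[[0,0,-1],[0,0,0],1],[[0,0,-1],[0,0,0],1],[[0,0,-1],[0,0,0],1],[[0,0,-1],[0,0,0],1],[[0,0,-1],[0,0,0],1],[[0,0,-1],[0,0,0],1],[[0,0,0],[0,0,0],1],[[0,0,0],[0,0,0],1],[[0,0,0],[0,0,0],1]]'
python3 - <<'E'
from h import *
import pickle
go([.5207,-.2610,.041],-27.6)
i=robot.camera_info("wrist");p=st()[:2];cv2.imwrite("pics/w3.png",robot.read_camera("wrist")[:,:,::-1]); pickle.dump((i,p),open("w3.pkl","wb"))
E
```

```text
time: 7.15
ee_pos: [0.5209, -0.2609, 0.1612]
tool_rot: [0.971, -0.238, 0.001, 0.0]
wrist_force: [-0.7, -0.3, -0.3]
gripper_width: 0.0007
time: 8.05
ee_pos: [0.5203, -0.2607, 0.2784]
tool_rot: [0.971, -0.238, -0.001, -0.0]
wrist_force: [0.2, -0.4, -1.1]
gripper_width: 0.0002
t 8.05 p [ 0.5203 -0.2607  0.2784] head -27.56 tilt [-1.e-03  3.e-04 -1.e+00] F [ 0.2 -0.4 -1.1] w 0.0002 q7 -1.73
 turn z units 0.008
 shift units (after turn) [2.500e-02 4.000e-03 1.187e+01]
```

View pics/w3.png

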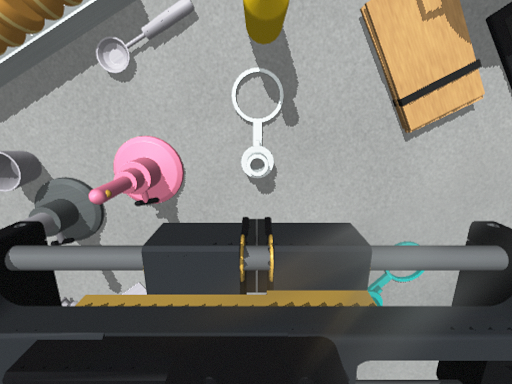

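The fingers closed on nothing: width is 0 and the carrier is still on the counter, hub (257,162), ring (258,95). I'll measure where the hub is now relative to the tool.

```bash
python3 - <<'E'
from h import *
import pickle
i,(p,R)=pickle.load(open("w3.pkl","rb")); im=cv2.imread("pics/w3.png"); hsv=cv2.cvtColor(im,cv2.COLOR_BGR2HSV)
m=((hsv[:,:,2]>180)&(hsv[:,:,1]<40)).astype(np.uint8)*255
sub=np.zeros_like(m); sub[60:185,225:292]=m[60:185,225:292]
cs,h=cv2.findContours(sub,cv2.RETR_CCOMP,cv2.CHAIN_APPROX_NONE)
for c,hh in zip(cs,h[0]):
    if len(c)<15: continue
    print("contour",len(c),cv2.boundingRect(c),hh[3])
    for z in (.008,.056): print(z,fitcirc(np.array([cast(i,u,v,z) for u,v in c[:,0]])))
print("w3: TCP proj",proj(i,p),"tip",proj(i,p+R[:,2]*.011))
print("expected hub top px w3",proj(i,[.5206,-.261,.056]))
t=cv2.imread("pics/top0.png")
ti=robot.camera_info("top"); print("top px of hub top pred", proj(ti,[.5206,-.261,.056]))
n=robot.read_camera("top")[:,:,::-1]; cv2.imwrite("pics/top1.png",n)
cv2.imwrite("pics/top1c.png",cv2.resize(n[130:290,150:400],None,fx=3,fy=3,interpolation=cv2.INTER_CUBIC))
sc=robot.read_camera("scene")[:,:,::-1]; cv2.imwrite("pics/scene1.png",sc)
cv2.imwrite("pics/scene1c.png",cv2.resize(sc[80:290,150:380],None,fx=2.8,fy=2.8,interpolation=cv2.INTER_CUBIC))
E
```

```text
contour 17 (234, 119, 5, 9) -1
0.008 (array([ 0.59172036, -0.26609944]), np.float64(0.009252018390764784))
0.056 (array([ 0.59108228, -0.26894497]), np.float64(0.008280445984907018))
contour 26 (239, 84, 6, 11) -1
0.008 (array([ 0.63095747, -0.29348868]), np.float64(0.006180103032721801))
0.056 (array([ 0.62619902, -0.29345802]), np.float64(0.005531118420068381))
contour 297 (231, 60, 51, 117) -1
0.008 (array([ 0.57945164, -0.28941179]), np.float64(0.06232385642978507))
0.056 (array([ 0.58010192, -0.28980925]), np.float64(0.055779107318929294))
contour 40 (249, 157, 17, 15) 75
0.008 (array([ 0.51416414, -0.25743063]), np.float64(0.012234060186414602))
0.056 (array([ 0.52167038, -0.26118649]), np.float64(0.010949337784524733))
contour 132 (235, 69, 47, 50) 75
0.008 (array([ 0.61377948, -0.31075336]), np.float64(0.03651591083567761))
0.056 (array([ 0.61082492, -0.3089097 ]), np.float64(0.03268130417518066))
w3: TCP proj [257.78125553 217.38168976] tip [257.68970266 212.28734582]
expected hub top px w3 [256.89845941 164.66718052]
top px of hub top pred [302.9600061  175.82231992]
```

View pics/top1c.png

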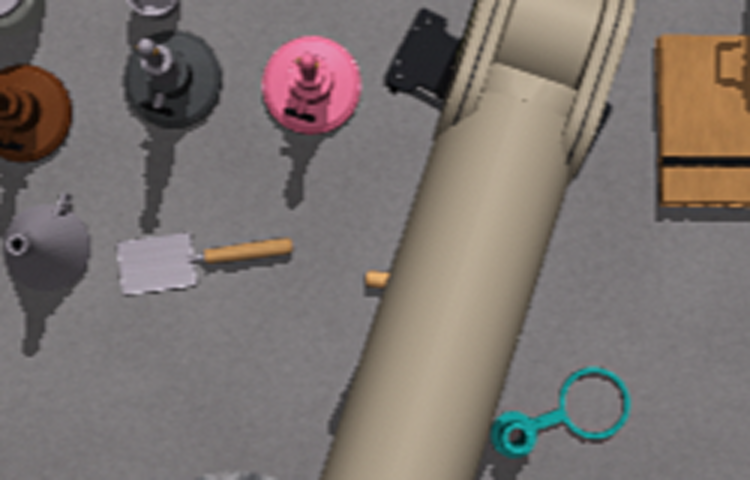

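View pics/scene1c.png

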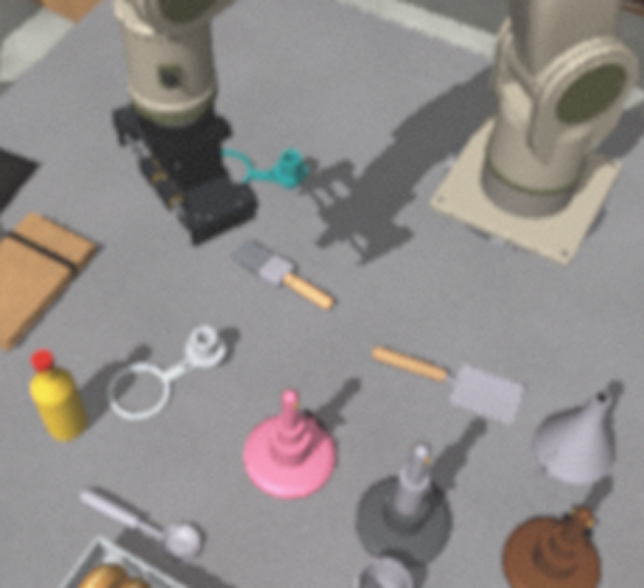

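```bash
python3 - <<'E'
from h import *
import pickle
i,(p,R)=pickle.load(open("w3.pkl","rb")); im=cv2.imread("pics/w3.png")
a=cv2.resize(im[190:310,190:330],None,fx=5,fy=5,interpolation=cv2.INTER_CUBIC); a=np.clip(a.astype(float)*2,0,255).astype(np.uint8)
for dz,col in ((.011,(0,0,255)),(0,(0,255,0)),(-.008,(255,0,0)),(-.03,(0,255,255)),(-.059,(255,0,255))):
    q=(proj(i,p+R[:,2]*dz)-[190,190])*5; cv2.circle(a,tuple(int(x) for x in q),5,col,2)
cv2.imwrite("pics/w3z.png",a)
si=robot.camera_info("scene"); im=cv2.imread("pics/scene1.png")
q0=proj(si,p); print(q0)
x0,y0=int(q0[0])-55,int(q0[1])-60
a=cv2.resize(im[max(y0,0):y0+100,x0:x0+110],None,fx=6,fy=6,interpolation=cv2.INTER_CUBIC); a=np.clip(a.astype(float)*2,0,255).astype(np.uint8)
for dz,col in ((.011,(0,0,255)),(0,(0,255,0)),(-.008,(255,0,0)),(-.03,(0,255,255)),(-.059,(255,0,255))):
    q=(proj(si,p+R[:,2]*dz)-[x0,max(y0,0)])*6; cv2.circle(a,tuple(int(x) for x in q),5,col,2)
cv2.imwrite("pics/s1z.png",a)
E
```

```text
[217.94190819 163.7895842 ]
```

View pics/w3z.png

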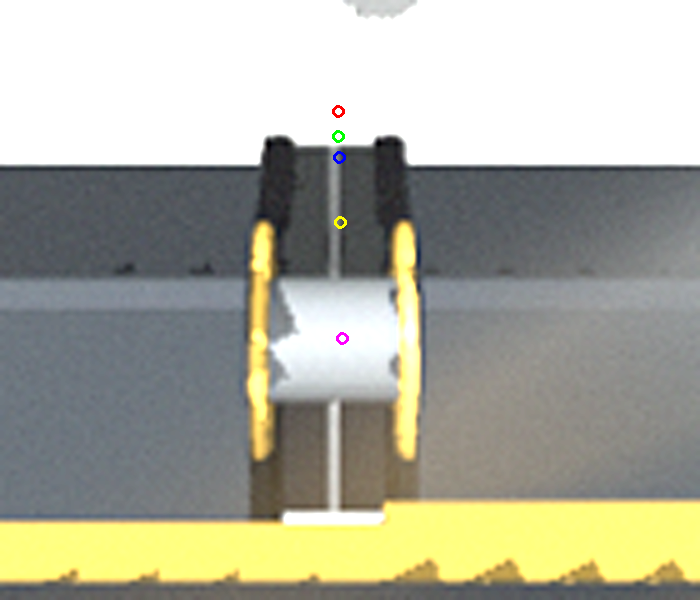

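View pics/s1z.png

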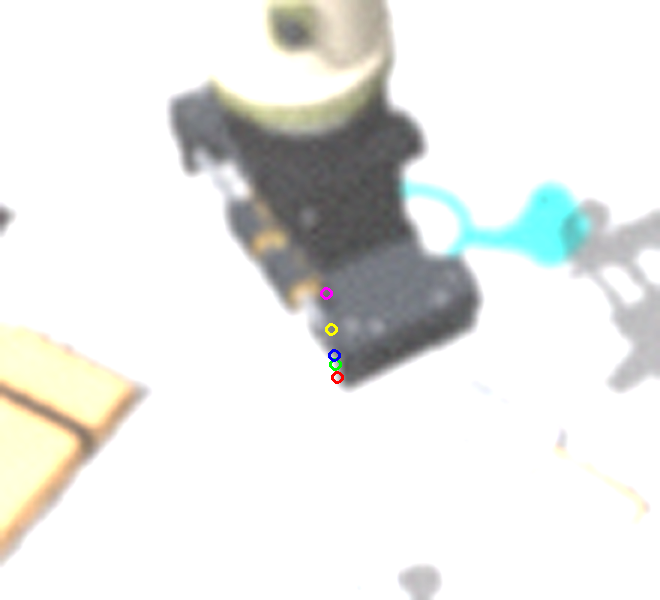

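The wrist picture suggests the fingertips are not 11 mm ahead of the reported TCP. They look well behind it, which would mean they closed above the hub. I'll measure that properly from the open-gripper picture.

```bash
python3 - <<'E'
from h import *
print(robot.tips_ahead)
im=cv2.imread("pics/w1.png")
a=im[195:275,140:375]; a=np.clip(a.astype(float)*2.5,0,255).astype(np.uint8)
cv2.imwrite("pics/w1z.png",cv2.resize(a,None,fx=3.4,fy=3.4,interpolation=cv2.INTER_NEAREST))
g=cv2.cvtColor(im,cv2.COLOR_BGR2GRAY)
for v in range(212,250,4): print(v,[int(x) for x in np.where(g[v,150:360]<60)[0][[0,-1]]+150] if (g[v,150:360]<60).any() else None, np.where(np.diff((g[v,150:360]<60).astype(int)))[0]+150)
E
```

```text
0.011
212 None []
216 None []
220 [174, 339] [173 188 323 339]
224 [171, 341] [170 189 323 341]
228 [167, 329] [166 189 322 329]
232 [164, 327] [163 189 322 327]
236 [159, 323] [158 189 322 323]
240 [153, 190] [152 190]
244 [150, 190] [190]
248 None []
```

View pics/w1z.png

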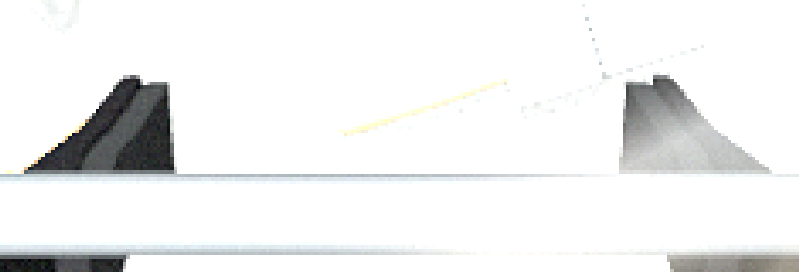

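The tip edges are 133 px apart at an 87 mm opening, which puts them at camera depth 0.1745, about 24 mm behind the reported TCP. The near pad edge comes out at x = +10 mm, which fits the 19 mm pads. Finger length to the body (about 76 mm) fits the described gripper. So real tip height ≈ TCP z + 0.024, not −0.011, and I'll use the measured value. The carrier was not disturbed.

Reopening and going down with the tips to about 0.034 (TCP z about 0.010), guarded.

```bash
python3 -m handwheel '[[[0.03,0,0.3],[0,0,0],-1],[[0,0,1],[0,0,0],-1],[[0,0,1],[0,0,0],-1],[[0,0,1],[0,0,0],-1],[[0,0,1],[0,0,0],-1],[[0,0,1],[0,0,0],-1],[[0,0,1],[0,0,0],-1],[[0,0,1],[0,0,0],-1],[[0,0,0.5],[0,0,0],-1],[[0,0,0],[0,0,0],-1]]'
python3 - <<'E'
from h import *
go([.521,-.261,.010],-27.6)
E
```

```text
time: 9.2
ee_pos: [0.5203, -0.2608, 0.1214]
tool_rot: [0.971, -0.238, -0.001, -0.0]
wrist_force: [0.4, -0.3, 0.3]
gripper_width: 0.0724
t 9.2 p [ 0.5203 -0.2608  0.1214] head -27.56 tilt [-0.0025  0.0013 -1.    ] F [ 0.4 -0.3  0.3] w 0.0724 q7 -1.75
 turn z units 0.008
 shift units (after turn) [ 0.037 -0.006  5.57 ]
```

```bash
python3 -m handwheel '[[[0.03,0,0.9],[0,0,0],-1],[[0,0,0.9],[0,0,0],-1],[[0,0,0.9],[0,0,0],-1],[[0,0,0.9],[0,0,0],-1],[[0,0,0.5],[0,0,0],-1],[[0,0,0.3],[0,0,0],-1],[[0,0,0.2],[0,0,0],-1],[[0,0,0.1],[0,0,0],-1],[[0,0,0],[0,0,0],-1]]'
python3 - <<'E'
from h import *
import pickle
go([.521,-.261,.010],-27.6)
i=robot.camera_info("wrist");p=st()[:2];im=robot.read_camera("wrist")[:,:,::-1];cv2.imwrite("pics/w4.png",im); pickle.dump((i,p),open("w4.pkl","wb"))
E
```

```text
time: 10.1
ee_pos: [0.522, -0.2616, 0.0294]
tool_rot: [0.971, -0.238, 0.0, 0.0]
wrist_force: [0.1, -0.6, 0.4]
gripper_width: 0.0866
t 10.1 p [ 0.522  -0.2616  0.0294] head -27.56 tilt [ 5.e-04 -3.e-04 -1.e+00] F [ 0.1 -0.6  0.4] w 0.0866 q7 -1.79
 turn z units 0.008
 shift units (after turn) [-0.059 -0.002  0.972]
```

View pics/w4.png

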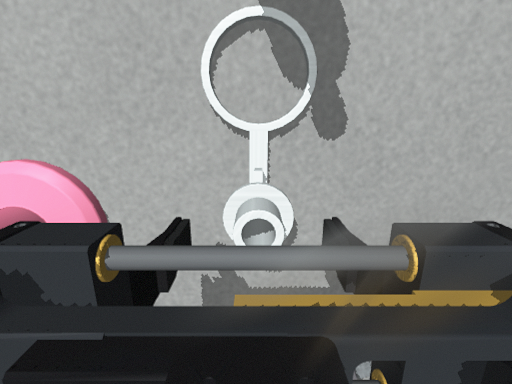

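At TCP z 0.0294 the hub's top (rim 233–285 px, about 52 px wide, depth 0.174) is level with the fingertips, which confirms the tip estimate. Down another 19 mm, checking force, then close.

```bash
python3 -m handwheel '[[[-0.04,0,0.4],[0,0,0],-1],[[0,0,0.3],[0,0,0],-1],[[0,0,0.2],[0,0,0],-1],[[0,0,0.07],[0,0,0],-1],[[0,0,0],[0,0,0],-1]]'
python3 - <<'E'
from h import *
go([.521,-.261,.010],-27.6)
E
```

```text
time: 10.65
ee_pos: [0.5209, -0.261, 0.0093]
tool_rot: [0.971, -0.238, -0.0, -0.0]
wrist_force: [0.5, 0.3, -0.6]
gripper_width: 0.087
t 10.65 p [ 0.5209 -0.261   0.0093] head -27.56 tilt [-5.e-04  2.e-04 -1.e+00] F [ 0.5  0.3 -0.6] w 0.087 q7 -1.79
 turn z units 0.009
 shift units (after turn) [ 0.005 -0.002 -0.034]
```

```bash
python3 -m handwheel '[[[0,0,0],[0,0,0],1],[[0,0,0],[0,0,0],1],[[0,0,0],[0,0,0],1],[[0,0,0],[0,0,0],1],[[0,0,0],[0,0,0],1],[[0,0,0],[0,0,0],1],[[0,0,0],[0,0,0],1],[[0,0,0],[0,0,0],1],[[0,0,0],[0,0,0],1]]'
python3 - <<'E'
from h import *
go([.521,-.261,.010],-27.6)
im=robot.read_camera("wrist")[:,:,::-1];cv2.imwrite("pics/w5.png",im)
E
```

```text
time: 11.55
ee_pos: [0.521, -0.2612, 0.0097]
tool_rot: [0.971, -0.238, 0.0, 0.0]
wrist_force: [-0.3, -0.8, 1.3]
gripper_width: 0.0338
t 11.55 p [ 0.521  -0.2612  0.0097] head -27.57 tilt [-0.e+00 -1.e-04 -1.e+00] F [-0.3 -0.8  1.3] w 0.0338 q7 -1.79
 turn z units 0.006
 shift units (after turn) [-0.005 -0.008 -0.017]
```

View pics/w5.png

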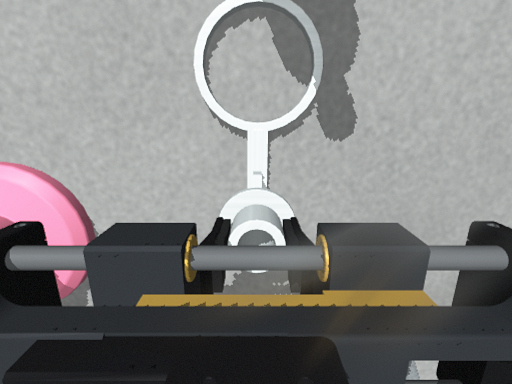

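The hub is gripped (width 33.8 mm). Lifting.

```bash
python3 -m handwheel '[[[0,0,-0.2],[0,0,0],1],[[0,0,-0.5],[0,0,0],1],[[0,0,-0.9],[0,0,0],1],[[0,0,-1],[0,0,0],1],[[0,0,-1],[0,0,0],1],[[0,0,-1],[0,0,0],1],[[0,0,-1],[0,0,0],1],[[0,0,-1],[0,0,0],1],[[0,0,-1],[0,0,0],1],[[0,0,-1],[0,0,0],1]]'
python3 -m handwheel '[[[0,0,-1],[0,0,0],1],[[0,0,-1],[0,0,0],1],[[0,0,-1],[0,0,0],1],[[0,0,-0.7],[0,0,0],1],[[0,0,0],[0,0,0],1],[[0,0,0],[0,0,0],1]]'
python3 - <<'E'
from h import *
import pickle
go([.596,.083,.255],11)
i=robot.camera_info("wrist");p=st()[:2];im=robot.read_camera("wrist")[:,:,::-1];cv2.imwrite("pics/w6.png",im); pickle.dump((i,p),open("w6.pkl","wb"))
E
```

```text
time: 12.6
ee_pos: [0.521, -0.2609, 0.1833]
tool_rot: [0.971, -0.238, 0.0, 0.0]
wrist_force: [0.1, 0.6, -2.5]
gripper_width: 0.0333
time: 13.2
ee_pos: [0.5209, -0.2609, 0.2552]
tool_rot: [0.971, -0.238, -0.0, -0.0]
wrist_force: [-0.3, -0.2, -2.5]
gripper_width: 0.0335
t 13.2 p [ 0.5209 -0.2609  0.2552] head -27.56 tilt [-3.e-04  1.e-04 -1.e+00] F [-0.3 -0.2 -2.5] w 0.0335 q7 -1.73
 turn z units -7.711
 shift units (after turn) [ 6.9670e+00 -1.6163e+01  1.2000e-02]
```

View pics/w6.png

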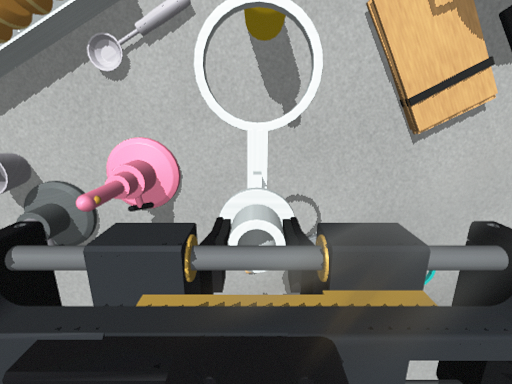

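The carrier hangs straight in the hand; ring and hub are at the same pixels as before the lift. I'll turn to the cup's heading and move so the spigot shows through the ring for a measurement.

```bash
python3 -m handwheel '[[[0,0,0],[0,0,-0.5],1],[[0,0,0],[0,0,-1],1],[[0,0,0],[0,0,-1],1],[[0,0,0],[0,0,-1],1],[[0,0,0],[0,0,-1],1],[[0,0,0],[0,0,-1],1],[[0,0,0],[0,0,-1],1],[[0,0,0],[0,0,-0.8],1],[[0,0,0],[0,0,-0.4],1],[[0,0,0],[0,0,0],1]]'
python3 -m handwheel '[[[0.1,-0.5,0],[0,0,0],1],[[0.1,-1,0],[0,0,0],1],[[0.1,-1,0],[0,0,0],1],[[0.1,-1,0],[0,0,0],1],[[0.1,-1,0],[0,0,0],1],[[0.1,-1,0],[0,0,0],1],[[0.1,-1,0],[0,0,0],1],[[0.1,-1,0],[0,0,0],1],[[0.1,-1,0],[0,0,0],1],[[0.1,-1,0],[0,0,0],1]]'
python3 -m handwheel '[[[0.1,-1,0],[0,0,0],1],[[0.1,-1,0],[0,0,0],1],[[0.1,-1,0],[0,0,0],1],[[0.1,-1,0],[0,0,0],1],[[0.1,-1,0],[0,0,0],1],[[0.1,-1,0],[0,0,0],1],[[0.1,-0.7,0],[0,0,0],1],[[0,0,0],[0,0,0],1],[[0,0,0],[0,0,0],1],[[0,0,0],[0,0,0],1]]'
python3 - <<'E'
from h import *
import pickle
go([.596,.083,.255],11)
i=robot.camera_info("wrist");p=st()[:2];im=robot.read_camera("wrist")[:,:,::-1];cv2.imwrite("pics/w7.png",im); pickle.dump((i,p),open("w7.pkl","wb"))
E
```

```text
time: 14.25
ee_pos: [0.5206, -0.2609, 0.2544]
tool_rot: [0.995, 0.096, -0.001, -0.001]
wrist_force: [-0.8, 0.1, -2.4]
gripper_width: 0.0339
time: 15.25
ee_pos: [0.5041, -0.0682, 0.2558]
tool_rot: [0.995, 0.096, 0.0, 0.0]
wrist_force: [0.3, 1.2, -1.4]
gripper_width: 0.0339
time: 16.25
ee_pos: [0.4928, 0.0628, 0.2556]
tool_rot: [0.995, 0.095, -0.0, 0.0]
wrist_force: [0.3, 0.5, -1.1]
gripper_width: 0.0339
t 16.25 p [0.4928 0.0628 0.2556] head 10.88 tilt [ 0.e+00 -7.e-04 -1.e+00] F [ 0.3  0.5 -1.1] w 0.0339 q7 -1.63
 turn z units -0.023
 shift units (after turn) [ 5.257 -0.009  0.03 ]
```

View pics/w7.png

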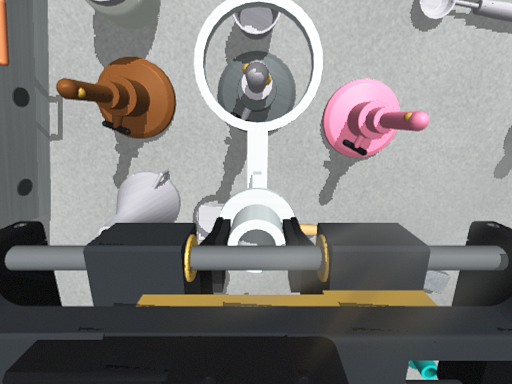

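Through the ring I see the grey stand's spigot tip at about (256,75) with orange balls beside it, the shoulder at about (256,95), and the cup at about (257,15). All sit close to the image's centre line. Zooming in.

```bash
python3 - <<'E'
from h import *
im=cv2.imread("pics/w7.png")
a=cv2.resize(im[0:130,190:325],None,fx=4.6,fy=4.6,interpolation=cv2.INTER_CUBIC); cv2.imwrite("pics/w7z.png",np.clip(a*1.3,0,255).astype(np.uint8))
E
```

```text
(no output)
```

View pics/w7z.png

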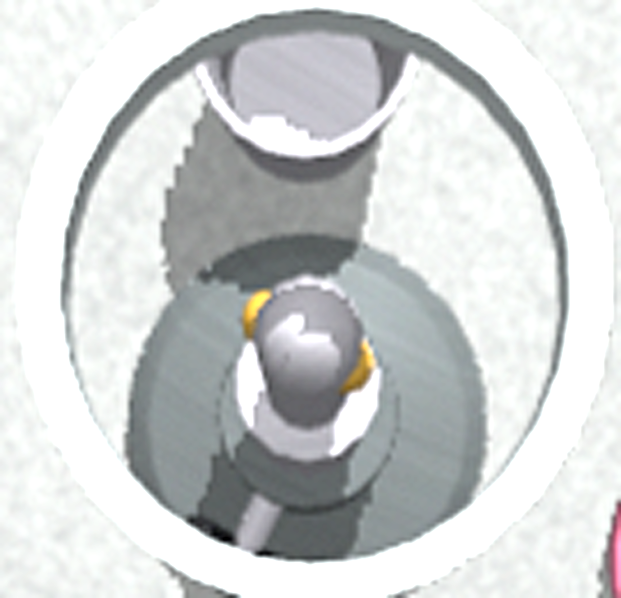

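```bash
python3 - <<'E'
from h import *
import pickle
i,(p,R)=pickle.load(open("w7.pkl","rb"))
def px(x,y): return 190+x/4.6-.4, y/4.6-.4
def tl(u,v,z): 
    X=cast(i,u,v,z); return R.T@(X-p)
for zs in (.094,.11,.12,.125,.13,.135,.139):
    a=tl(*px(308,462),zs); b=tl(*px(306,425),zs); c=tl(*px(308,278),zs+.071)
    l=tl(*px(238,385),zs); r=tl(*px(382,385),zs)
    sl=tl(*px(258,330),zs+.066); sr=tl(*px(362,330),zs+.066)
    bl=tl(*px(252,314),zs+.0618); br=tl(*px(366,362),zs+.0618)
    print(zs,"s from shoulder",round(a[0]+.017,4),"base",round(b[0]+.010,4),"tip",round(c[0]-.0095,4),"| shoulder width",round(r[1]-l[1],4),"y",round((l[1]+r[1])/2,4),"spigot w",round(sr[1]-sl[1],4),"y",round((sr[1]+sl[1])/2,4),"balls",((bl+br)/2)[:2].round(4), np.linalg.norm((bl-br)[:2]).round(4))
print("hub bore check in tool: camera offset")
for z in (.01,): 
    l=tl(*px(128,425),z); r=tl(*px(485,425),z); print("foot",(l+r)/2,r[1]-l[1])
# cup rim: near edge inner/outer at zoom (305,160)
c=tl(*px(305,158),.052); l=tl(*px(197,65),.052); r=tl(*px(413,65),.052); print("cup near rim",c,"lr",l,r)
# hub & ring in hand (from this picture): ring inner rim circle at tool z
im=cv2.imread("pics/w7.png")
print("expected ring px", proj(i,p+R@np.array([.105,0,.002])), "hub flange top", proj(i,p+R@np.array([0,0,-.0173])))
hsv=cv2.cvtColor(im,cv2.COLOR_BGR2HSV); m=((hsv[:,:,2]>215)&(hsv[:,:,1]<30)).astype(np.uint8)*255
sub=np.zeros_like(m);sub[:200,185:330]=m[:200,185:330]
cs,h=cv2.findContours(sub,cv2.RETR_EXTERNAL,cv2.CHAIN_APPROX_NONE); c=max(cs,key=len)[:,0]; c=np.array([q for q in c if 4<q[1]<105])
zt=p[2]-.0097+.008
P=np.array([tl(u,v,zt) for u,v in c]); ctr,r=fitcirc(P); d=abs(np.linalg.norm(P[:,:2]-ctr,axis=1)-r); print("ring in tool",fitcirc(P[d<.003]),len(P),(d<.003).sum())
E
```

```text
0.094 s from shoulder 0.1101 base 0.1125 tip 0.1157 | shoulder width 0.0381 y -0.0007 spigot w 0.0221 y -0.0009 balls [ 0.115 -0.001] 0.0264
0.11 s from shoulder 0.1092 base 0.1112 tip 0.1127 | shoulder width 0.0364 y -0.0008 spigot w 0.0208 y -0.0009 balls [ 0.1127 -0.0011] 0.0249
0.12 s from shoulder 0.1087 base 0.1103 tip 0.1109 | shoulder width 0.0353 y -0.0008 spigot w 0.02 y -0.001 balls [ 0.1113 -0.0011] 0.024
0.125 s from shoulder 0.1084 base 0.1099 tip 0.1099 | shoulder width 0.0347 y -0.0008 spigot w 0.0197 y -0.001 balls [ 0.1106 -0.0011] 0.0235
0.13 s from shoulder 0.1081 base 0.1095 tip 0.109 | shoulder width 0.0342 y -0.0008 spigot w 0.0193 y -0.001 balls [ 0.1099 -0.0011] 0.0231
0.135 s from shoulder 0.1078 base 0.1091 tip 0.1081 | shoulder width 0.0337 y -0.0008 spigot w 0.0189 y -0.001 balls [ 0.1091 -0.0011] 0.0226
0.139 s from shoulder 0.1076 base 0.1088 tip 0.1073 | shoulder width 0.0332 y -0.0008 spigot w 0.0186 y -0.001 balls [ 0.1086 -0.0011] 0.0223
hub bore check in tool: camera offset
foot [ 0.10941641 -0.00170053  0.24558532] 0.11833937127062844
cup near rim [ 0.177163   -0.00216508  0.20357851] lr [ 0.20021482 -0.0322531   0.20355677] [0.20027185 0.02790177 0.2035958 ]
expected ring px [258.67722343  66.3679617 ] hub flange top [258.40822726 227.86678996]
ring in tool (array([ 0.10574347, -0.00047725]), np.float64(0.041554562756229256)) 202 202
```

Stand axis measured 109 mm ahead of the tool and within 1 mm sideways. The ring in hand reads 105.7 mm, −0.5 mm, so I move +108.5 mm. The cup's centre comes out about 101 mm beyond the stand on the same line. Moving over the spigot at the same height.

```bash
python3 -m handwheel '[[[0.5,0,0],[0,0,0],1],[[1,0,0],[0,0,0],1],[[1,-0.03,0],[0,0,0],1],[[1,0,0],[0,0,0],1],[[1,0,0],[0,0,0],1],[[0.6,0,0],[0,0,0],1],[[0.32,0,0],[0,0,0],1],[[0,0,0],[0,0,0],1],[[0,0,0],[0,0,0],1]]'
python3 - <<'E'
from h import *
import pickle
_,(p,R)=pickle.load(open("w7.pkl","rb"))
T=p+R@np.array([.1085,-.0005,.02]); print(T.round(4)); go(T,10.88)
i=robot.camera_info("wrist");p=st()[:2];im=robot.read_camera("wrist")[:,:,::-1];cv2.imwrite("pics/w8.png",im); pickle.dump((i,p),open("w8.pkl","wb"))
im=robot.read_camera("scene")[:,:,::-1];cv2.imwrite("pics/s2.png",im)
cv2.imwrite("pics/s2c.png",cv2.resize(im[185:310,230:370],None,fx=4.5,fy=4.5,interpolation=cv2.INTER_CUBIC))
E
```

```text
time: 17.2
ee_pos: [0.5991, 0.0846, 0.2555]
tool_rot: [0.995, 0.095, -0.0, 0.0]
wrist_force: [0.1, 0.5, -2.1]
gripper_width: 0.034
[0.5993 0.0837 0.2356]
t 17.2 p [0.5991 0.0846 0.2555] head 10.93 tilt [-3.e-04 -1.e-04 -1.e+00] F [ 0.1  0.5 -2.1] w 0.034 q7 -1.74
 turn z units 0.01
 shift units (after turn) [0.001 0.044 0.996]
```

View pics/w8.png

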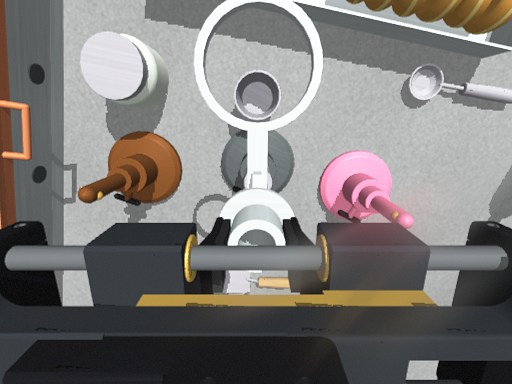

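View pics/s2c.png

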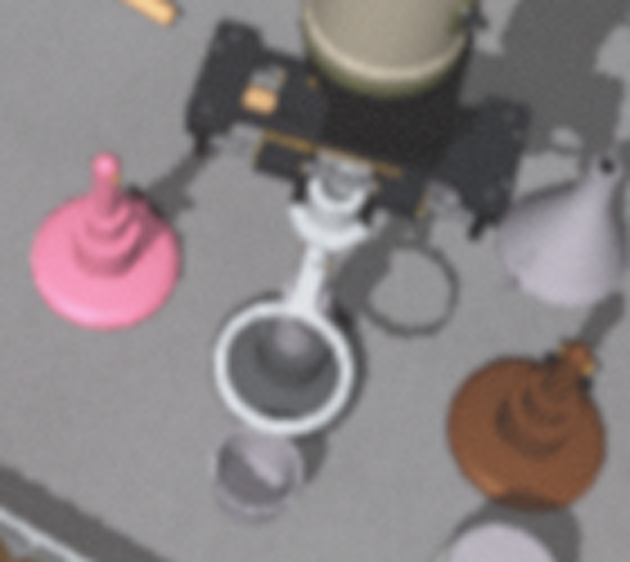

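The wrist view shows the cup at (258,95) in line with the arm, with the stand's foot under the hub. Applying a 0.9 mm sideways correction and going down to just above the spigot.

```bash
python3 -m handwheel '[[[0,0.04,0.4],[0,0,0],1],[[0,0,0.4],[0,0,0],1],[[0,0,0.2],[0,0,0],1],[[0,0,0],[0,0,0],1]]'
python3 - <<'E'
from h import *
import pickle
go([.5993,.0837,.20],10.88)
i,(p,R)=pickle.load(open("w8.pkl","rb")); im=cv2.imread("pics/w8.png"); hsv=cv2.cvtColor(im,cv2.COLOR_BGR2HSV)
for (u,v) in ((235,95),(280,95),(258,72),(258,119)): print((R.T@(cast(i,u,v,.052)-p))[:2].round(4))
E
```

```text
time: 17.7
ee_pos: [0.5989, 0.0836, 0.2346]
tool_rot: [0.995, 0.095, -0.001, 0.0]
wrist_force: [0.7, 0.0, -2.3]
gripper_width: 0.0334
t 17.7 p [0.5989 0.0836 0.2346] head 10.94 tilt [-1.4e-03 -4.0e-04 -1.0e+00] F [ 0.7  0.  -2.3] w 0.0334 q7 -1.75
 turn z units 0.011
 shift units (after turn) [ 2.000e-02 -1.000e-03  1.731e+00]
[ 0.102 -0.031]
[0.1021 0.0311]
[0.1313 0.0007]
[0.0701 0.0009]
```

The cup's centre is at (101, 0) mm in the tool frame, so the ring will sit about 4 mm off its centre. Now creeping down onto the spigot.

```bash
python3 -m handwheel '[[[0,0,0.2],[0,0,0],1],[[0,0,0.2],[0,0,0],1],[[0,0,0.2],[0,0,0],1],[[0,0,0],[0,0,0],1]]'
python3 -m handwheel '[[[0,0,0.2],[0,0,0],1],[[0,0,0.2],[0,0,0],1],[[0,0,0],[0,0,0],1]]'
```

```text
time: 18.1
ee_pos: [0.5992, 0.0838, 0.2229]
tool_rot: [0.995, 0.095, -0.0, 0.0]
wrist_force: [0.1, 0.5, -1.7]
gripper_width: 0.0337
time: 18.4
ee_pos: [0.5991, 0.0837, 0.2149]
tool_rot: [0.995, 0.095, -0.0, 0.0]
wrist_force: [0.7, -0.2, -1.8]
gripper_width: 0.0337
```

```bash
python3 -m handwheel '[[[0,0,0.15],[0,0,0],1],[[0,0,0.15],[0,0,0],1],[[0,0,0],[0,0,0],1]]'
python3 -m handwheel '[[[0,0,0.15],[0,0,0],1],[[0,0,0.1],[0,0,0],1],[[0,0,0],[0,0,0],1]]'
```

```text
time: 18.7
ee_pos: [0.5994, 0.0833, 0.2095]
tool_rot: [0.995, 0.095, -0.0, 0.0]
wrist_force: [0.7, -2.6, -0.2]
gripper_width: 0.0336
time: 19.0
ee_pos: [0.5992, 0.0834, 0.2038]
tool_rot: [0.995, 0.095, -0.0, 0.0]
wrist_force: [0.5, -2.8, -4.3]
gripper_width: 0.0336
```

The hub has found the spigot tip (underside about 0.194) and feels a −2.8 N side push along y. I'll ease 1 mm that way.

```bash
python3 -m handwheel '[[[0,0.05,0],[0,0,0],1],[[0,0,0],[0,0,0],1]]'
python3 -m handwheel '[[[0,0,0.1],[0,0,0],1],[[0,0,0],[0,0,0],1]]'
```

```text
time: 19.2
ee_pos: [0.5992, 0.0831, 0.204]
tool_rot: [0.995, 0.095, -0.001, -0.0]
wrist_force: [-1.5, -1.7, -5.1]
gripper_width: 0.0336
time: 19.4
ee_pos: [0.5996, 0.083, 0.2025]
tool_rot: [0.995, 0.095, -0.0, 0.0]
wrist_force: [-0.5, -1.1, -2.8]
gripper_width: 0.0335
```

```bash
python3 -m handwheel '[[[0,0.02,0.1],[0,0,0],1],[[0,0,0.1],[0,0,0],1],[[0,0,0],[0,0,0],1]]'
python3 -m handwheel '[[[0,0,0.1],[0,0,0],1],[[0,0,0.05],[0,0,0],1],[[0,0,0],[0,0,0],1]]'
```

```text
time: 19.7
ee_pos: [0.5996, 0.0827, 0.1983]
tool_rot: [0.995, 0.095, -0.0, -0.0]
wrist_force: [-0.8, -0.4, -3.2]
gripper_width: 0.0337
time: 20.0
ee_pos: [0.5996, 0.0827, 0.1954]
tool_rot: [0.995, 0.095, -0.0, -0.0]
wrist_force: [-1.6, 0.4, -2.2]
gripper_width: 0.0336
```

```bash
python3 -m handwheel '[[[0,0,0.07],[0,0,0],1],[[0,0,0.07],[0,0,0],1],[[0,0,0],[0,0,0],1]]'
python3 -m handwheel '[[[0,0,0.07],[0,0,0],1],[[0,0,0.07],[0,0,0],1],[[0,0,0],[0,0,0],1]]'
```

```text
time: 20.3
ee_pos: [0.5996, 0.0826, 0.1924]
tool_rot: [0.995, 0.095, -0.0, -0.0]
wrist_force: [-1.2, 1.5, -1.6]
gripper_width: 0.0336
time: 20.6
ee_pos: [0.5996, 0.0825, 0.1896]
tool_rot: [0.995, 0.095, -0.0, 0.0]
wrist_force: [-1.5, 1.6, -1.1]
gripper_width: 0.0336
```

```bash
python3 -m handwheel '[[[-0.03,-0.02,0.07],[0,0,0],1],[[0,0,0.07],[0,0,0],1],[[0,0,0],[0,0,0],1]]'
python3 -m handwheel '[[[0,0,0.07],[0,0,0],1],[[0,0,0.07],[0,0,0],1],[[0,0,0],[0,0,0],1]]'
```

```text
time: 20.9
ee_pos: [0.5992, 0.0825, 0.1869]
tool_rot: [0.995, 0.095, 0.0, 0.0]
wrist_force: [0.7, 0.2, -3.0]
gripper_width: 0.0334
time: 21.2
ee_pos: [0.5991, 0.0825, 0.1841]
tool_rot: [0.995, 0.095, -0.0, 0.0]
wrist_force: [1.6, -0.3, -2.4]
gripper_width: 0.0335
```

The underside should be near 0.174 by now with no ball resistance felt yet. I'll look before pressing on.

```bash
python3 - <<'E'
from h import *
go([.5993,.0837,.20],10.88)
im=robot.read_camera("wrist")[:,:,::-1];cv2.imwrite("pics/w9.png",im)
s=robot.read_camera("scene")[:,:,::-1];cv2.imwrite("pics/s3.png",s)
a=cv2.resize(im[130:300,180:340],None,fx=3.2,fy=3.2,interpolation=cv2.INTER_CUBIC)
b=cv2.resize(s[195:300,250:330],None,fx=3.6,fy=3.6*170*3.2/(105*3.6)/3.2 if 0 else 3.6,interpolation=cv2.INTER_CUBIC)
H=max(a.shape[0],b.shape[0]); o=np.zeros((H,a.shape[1]+b.shape[1],3),np.uint8); o[:a.shape[0],:a.shape[1]]=a;o[:b.shape[0],a.shape[1]:]=b
cv2.imwrite("pics/c9.png",np.clip(o*1.3,0,255).astype(np.uint8)); print(o.shape)
E
```

```text
t 21.2 p [0.5991 0.0825 0.1841] head 10.93 tilt [-1.e-04 -3.e-04 -1.e+00] F [ 1.6 -0.3 -2.4] w 0.0335 q7 -1.76
 turn z units 0.01
 shift units (after turn) [ 0.022 -0.054 -0.796]
(544, 800, 3)
```

View pics/c9.png

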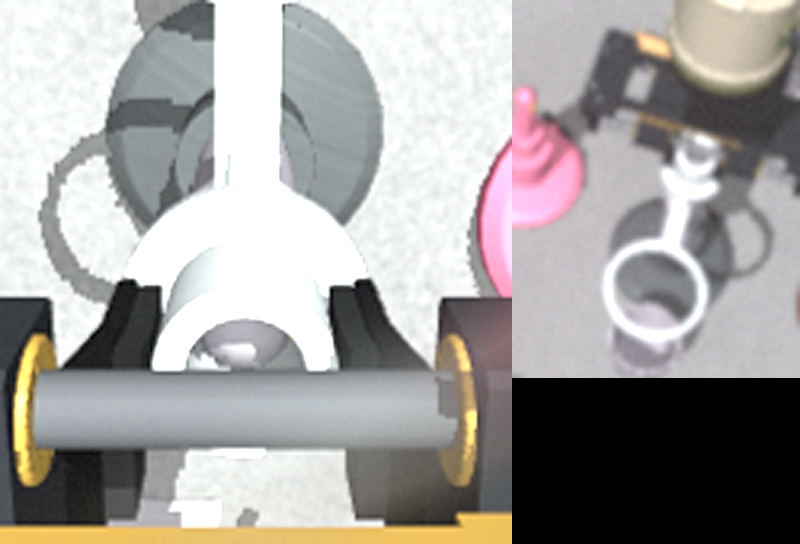

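The spigot tip is visible inside the bore, well centred, at crop (240,345). The carrier has not slipped in the hand; the flange is still about 75 px wide. So the hub is properly on the spigot. I'll continue gently, reading force at the end of moving rows.

```bash
python3 -m handwheel '[[[-0.03,0,0.1],[0,0,0],1],[[0,0,0.1],[0,0,0],1]]'
python3 -m handwheel '[[[0,0,0.1],[0,0,0],1],[[0,0,0.1],[0,0,0],1]]'
```

```text
time: 21.5
ee_pos: [0.5986, 0.0828, 0.1807]
tool_rot: [0.995, 0.095, 0.0, -0.0]
wrist_force: [-0.2, -0.5, 1.0]
gripper_width: 0.0337
time: 21.7
ee_pos: [0.5984, 0.0827, 0.1764]
tool_rot: [0.995, 0.095, 0.0, 0.0]
wrist_force: [-0.1, 0.4, 2.7]
gripper_width: 0.0335
```

```bash
python3 -m handwheel '[[[0,0,0.1],[0,0,0],1],[[0,0,0.1],[0,0,0],1]]'
python3 -m handwheel '[[[0,0,0.1],[0,0,0],1],[[0,0,0.1],[0,0,0],1]]'
```

```text
time: 21.9
ee_pos: [0.5984, 0.0828, 0.1723]
tool_rot: [0.995, 0.095, 0.0, -0.0]
wrist_force: [0.5, 0.3, 1.8]
gripper_width: 0.0337
time: 22.1
ee_pos: [0.5984, 0.0827, 0.1682]
tool_rot: [0.995, 0.095, -0.0, 0.0]
wrist_force: [-0.6, -1.0, 1.2]
gripper_width: 0.0334
```

About 4 N of sliding friction (force goes from −2 to about +2 while moving), so the balls are inside the bore. Continuing.

```bash
python3 -m handwheel '[[[0,0,0.1],[0,0,0],1],[[0,0,0.1],[0,0,0],1],[[0,0,0.1],[0,0,0],1]]'
python3 -m handwheel '[[[0,0,0.1],[0,0,0],1],[[0,0,0.1],[0,0,0],1]]'
```

```text
time: 22.4
ee_pos: [0.5984, 0.0827, 0.1623]
tool_rot: [0.995, 0.095, 0.0, 0.0]
wrist_force: [0.4, 0.3, 2.0]
gripper_width: 0.0339
time: 22.6
ee_pos: [0.5984, 0.0827, 0.1583]
tool_rot: [0.995, 0.095, 0.0, 0.0]
wrist_force: [-0.3, 0.2, 1.2]
gripper_width: 0.0336
```

```bash
python3 -m handwheel '[[[0,0,0.08],[0,0,0],1],[[0,0,0.05],[0,0,0],1]]'
python3 -m handwheel '[[[0,0,0.05],[0,0,0],1],[[0,0,0.05],[0,0,0],1]]'
```

```text
time: 22.8
ee_pos: [0.5984, 0.0826, 0.1556]
tool_rot: [0.995, 0.095, -0.0, 0.0]
wrist_force: [1.5, 1.1, 1.7]
gripper_width: 0.0338
time: 23.0
ee_pos: [0.5983, 0.0826, 0.1536]
tool_rot: [0.995, 0.095, -0.0, 0.0]
wrist_force: [-0.5, 0.5, 0.0]
gripper_width: 0.0339
```

Underside ≈ 0.144. From here on 1 mm rows, watching for the draw-down and then the shoulder.

```bash
python3 -m handwheel '[[[0,0,0.05],[0,0,0],1],[[0,0,0.05],[0,0,0],1]]'
python3 -m handwheel '[[[0,0,0.05],[0,0,0],1],[[0,0,0.05],[0,0,0],1]]'
```

```text
time: 23.2
ee_pos: [0.5981, 0.0826, 0.1513]
tool_rot: [0.995, 0.095, -0.0, 0.0]
wrist_force: [0.1, -0.0, -3.5]
gripper_width: 0.0337
time: 23.4
ee_pos: [0.5983, 0.0826, 0.1496]
tool_rot: [0.995, 0.095, -0.0, 0.0]
wrist_force: [-0.4, 0.9, -0.6]
gripper_width: 0.0335
```

```bash
python3 -m handwheel '[[[0,0,0.05],[0,0,0],1],[[0,0,0.05],[0,0,0],1]]'
python3 -m handwheel '[[[0,0,0.05],[0,0,0],1],[[0,0,0.05],[0,0,0],1]]'
```

```text
time: 23.6
ee_pos: [0.5985, 0.0826, 0.1478]
tool_rot: [0.995, 0.095, 0.0, 0.0]
wrist_force: [0.3, 0.4, -1.4]
gripper_width: 0.0332
time: 23.8
ee_pos: [0.5988, 0.0827, 0.1475]
tool_rot: [0.995, 0.095, 0.001, 0.0]
wrist_force: [-6.6, -2.2, 17.4]
gripper_width: 0.0333
```

Draw-down was felt at 0.151, then a firm stop with 17 N at TCP 0.1475 (underside ≈ 0.138, within the shoulder range). I'll relax slightly and look for the balls.

```bash
python3 -m handwheel '[[[0,0,-0.03],[0,0,0],1],[[0,0,0],[0,0,0],1]]'
python3 - <<'E'
from h import *
go([.5984,.0827,.1475],10.88)
im=robot.read_camera("wrist")[:,:,::-1];cv2.imwrite("pics/w10.png",im)
a=cv2.resize(im[150:290,180:340],None,fx=4,fy=4,interpolation=cv2.INTER_CUBIC)
cv2.imwrite("pics/c10.png",a)
E
```

```text
time: 24.0
ee_pos: [0.599, 0.0827, 0.1476]
tool_rot: [0.995, 0.095, 0.001, 0.0]
wrist_force: [-2.6, -0.4, 7.0]
gripper_width: 0.0334
t 24.0 p [0.599  0.0827 0.1476] head 10.93 tilt [ 1.6e-03 -1.0e-04 -1.0e+00] F [-2.6 -0.4  7. ] w 0.0334 q7 -1.77
 turn z units 0.01
 shift units (after turn) [-0.027 -0.005  0.003]
```

View pics/c10.png

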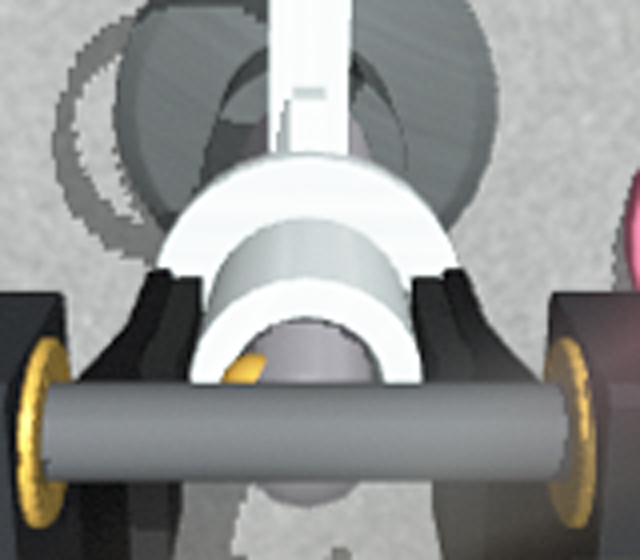

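An orange ball shows sprung out over the hub's top edge at crop (245,370), and the spigot stands through the bore. Relaxing, then opening.

```bash
python3 -m handwheel '[[[0,0,-0.02],[0,0,0],1],[[0,0,0],[0,0,0],0],[[0,0,0],[0,0,0],-1],[[0,0,0],[0,0,0],-1],[[0,0,0],[0,0,0],-1],[[0,0,0],[0,0,0],-1],[[0,0,0],[0,0,0],-1],[[0,0,0],[0,0,0],-1]]'
python3 -m handwheel '[[[0,0,-0.2],[0,0,0],-1],[[0,0,-0.6],[0,0,0],-1],[[0,0,-1],[0,0,0],-1],[[0,0,-1],[0,0,0],-1],[[0,0,-1],[0,0,0],-1],[[0,0,-1],[0,0,0],-1],[[0,0,0],[0,0,0],-1]]'
```

```text
time: 24.85
ee_pos: [0.5984, 0.0827, 0.1468]
tool_rot: [0.995, 0.095, 0.0, 0.0]
wrist_force: [0.2, 0.4, -0.2]
gripper_width: 0.0813
time: 25.55
ee_pos: [0.5998, 0.0833, 0.2468]
tool_rot: [0.995, 0.095, 0.003, -0.0]
wrist_force: [-0.2, 0.4, 0.9]
gripper_width: 0.0871
```

Clear of the carrier. I'll back off behind it (about 12 cm) to look at the result.

```bash
python3 -m handwheel '[[[-1,0,-0.2],[0,0,0],-1],[[-1,0,0],[0,0,0],-1],[[-1,0,0],[0,0,0],-1],[[-1,0,0],[0,0,0],-1],[[-1,0,0],[0,0,0],-1],[[-1,0,0],[0,0,0],-1],[[0,0,0],[0,0,0],-1],[[0,0,0],[0,0,0],-1]]'
python3 - <<'E'
from h import *
import pickle
go([.5984,.0827,.1475],10.88)
i=robot.camera_info("wrist");im=robot.read_camera("wrist")[:,:,::-1];cv2.imwrite("pics/w11.png",im);pickle.dump(i,open("w11.pkl","wb"))
s=robot.read_camera("scene")[:,:,::-1];cv2.imwrite("pics/s4.png",s)
t=robot.read_camera("top")[:,:,::-1];cv2.imwrite("pics/top2.png",t)
cv2.imwrite("pics/c11.png",cv2.resize(im[0:150,150:360],None,fx=3.8,fy=3.8,interpolation=cv2.INTER_CUBIC))
b=cv2.resize(s[195:310,240:370],None,fx=4.5,fy=4.5,interpolation=cv2.INTER_CUBIC);cv2.imwrite("pics/s4c.png",b)
E
```

```text
time: 26.35
ee_pos: [0.4808, 0.0597, 0.2471]
tool_rot: [0.995, 0.095, 0.0, 0.0]
wrist_force: [1.2, 0.4, -0.8]
gripper_width: 0.087
t 26.35 p [0.4808 0.0597 0.2471] head 10.92 tilt [ 9.e-04 -8.e-04 -1.e+00] F [ 1.2  0.4 -0.8] w 0.087 q7 -1.61
 turn z units 0.007
 shift units (after turn) [ 5.993 -0.018  4.979]
```

View pics/c11.png

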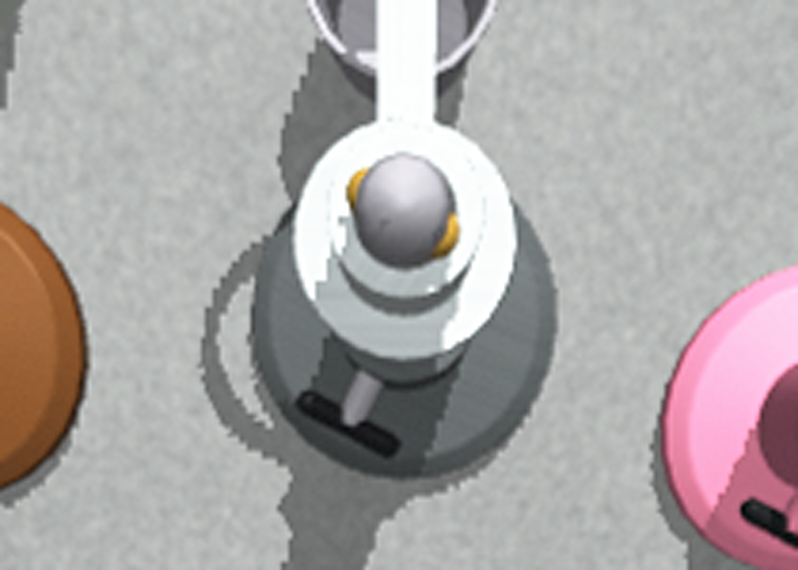

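View pics/s4c.png

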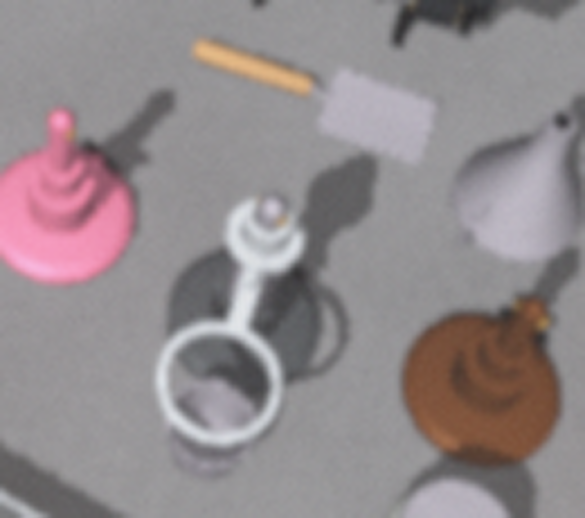

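View pics/top2.png

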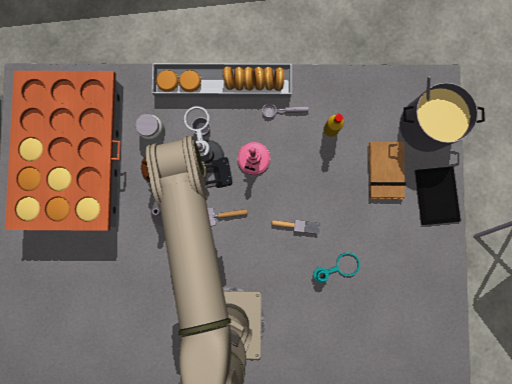

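Both orange balls are out above the hub's top (crop (357,188) and (448,235)), the spigot is centred, and the ring is over the cup. A numeric check of ring against cup before handing in.

```bash
python3 - <<'E'
from h import *
ti=robot.camera_info("top"); im=cv2.imread("pics/top2.png"); hsv=cv2.cvtColor(im,cv2.COLOR_BGR2HSV)
m=((hsv[:,:,2]>150)&(hsv[:,:,1]<50)).astype(np.uint8)*255; sub=np.zeros_like(m); sub[100:138,180:214]=m[100:138,180:214]
ys,xs=np.where(sub[:,:]); keep=ys<133
P=np.array([cast(ti,u,v,.146) for u,v in zip(xs[keep],ys[keep])]); c,r=fitcirc(P)
d=abs(np.linalg.norm(P[:,:2]-c,axis=1)-r); print("ring",fitcirc(P[d<.008]))
i0=cv2.imread("pics/top0.png"); g=cv2.cvtColor(i0,cv2.COLOR_BGR2HSV); m=((g[:,:,2]>140)&(g[:,:,1]<50)).astype(np.uint8); s=np.zeros_like(m); s[114:140,188:214]=m[114:140,188:214]; ys,xs=np.where(s); P=np.array([cast(ti,u,v,.052) for u,v in zip(xs,ys)]); print("cup rim start",fitcirc(P),len(P))
a=cv2.absdiff(im,i0).max(2)
for n,(u,v) in dict(paste=(149,126),spoon=(285,111),oil=(333,125),bags=(387,170),brush=(296,227)).items(): print(n,int(a[v-10:v+10,u-10:u+10].max()))
b0=cv2.imread("pics/scene0.png");b=cv2.imread("pics/s4.png");dd=cv2.absdiff(b,b0).max(2)
for n,(u,v) in dict(funnel=(357,237),turner=(320,217),cup_low=(288,295),brush=(252,178)).items(): print(n,float(np.percentile(dd[v-8:v+8,u-8:u+8],90)))
import pickle
i=pickle.load(open("w11.pkl","rb"))
print("flange ctr vs spigot (w11): flange",cast(i,150+406/3.8,240/3.8,.165)[:2],"ballmid",cast(i,150+402/3.8,212/3.8,.1998)[:2])
E
```

```text
ring (array([0.70093833, 0.10153392]), np.float64(0.039194270865703096))
cup rim start (array([0.70095187, 0.10398209]), np.float64(0.03089258568266486)) 43
paste 8
spoon 7
oil 7
bags 8
brush 7
funnel 5.0
turner 5.0
cup_low 77.0
brush 5.0
flange ctr vs spigot (w11): flange [0.59942156 0.08359241] ballmid [0.59850877 0.08436582]
```

```bash
python3 - <<'E'
from cell import robot
print(robot.sign_off())
E
```

```text
the job is handed in; nothing more can be done
None
```

The hopper carrier is back on the grey batter stand and handed in at about 26.5 s; the sign-off gave no verdict.

**The work**
- **First grasp:** it closed on air. The wrist picture showed the real fingertips about 24 mm behind the reported TCP, while `robot.tips_ahead` says 11 mm ahead of it. I used the measured value and the second grasp held.
- **Fitting:** I lowered the hub onto the spigot in steps of 1 to 4 mm. It slid with about 4 N of friction, drew itself down over the last few mm, and stopped on the shoulder. I then relaxed the push, opened the gripper and backed off about 12 cm.

**Last checks**
- **Balls:** the last wrist picture shows both balls sprung out above the hub's top.
- **Height:** the underside is about 0.138 m, so the hub's centre is about 0.166 m (limit 0.172). That height comes from the stop I felt. The last pre-pressing camera estimates were about 0.12 to 0.135 for the shoulder.
- **Centring:** hub and spigot axes agree within about 1.2 mm in the picture.
- **Ring and cup:** the ring is about 2.5 mm from the cup's centre by the top view, and 4 mm by the earlier wrist view.
- **Push:** the largest reading was 17 N at the shoulder. Force was sampled only at the end of each call, and the moment the hub passed the balls was not sampled, so I have no reading of that peak.
- **Bystanders:** none shows a change in the pictures. The cup's patch in the scene view did change (difference 77), which I put down to the ring now hanging in front of it. The cup was not remeasured after placing, but nothing came near it.

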